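Torque the last-clamp nut to the click

TASK

Lock the iron last in its clamp: pick up the click wrench, set its square socket fully down over the square nut on top of the clamp, and turn the nut clockwise (seen from above) until the wrench clicks over. Stop at once when it clicks, without pushing on through the click, then let go and leave the wrench sitting fully down on the nut with its handle sprung back. Do not shift the other loose things on the bench.

Things in the scene. Friction and masses are not known exactly. Their poses are not given: they have to be found in the camera images.
- last_clamp: green bench clamp fixed to the bench: block 96 x 96 mm, top 72 mm above the bench, with a steel washer plate 96 mm across (top at 80 mm) and the square nut in its middle. Origin on the bench below the nut; z up. Its +x, -y quarter is taken by a post, 100 mm from the nut, with an iron foot up to 138 mm over the bench: keep the wrench handle off that quarter; its -x and +y sides are clear
- nut_seat (a point): centre of the foot of the square steel nut, on the washer plate, 80 mm above the bench; turns with the nut. Nut 30 mm square, sides along this x and y; 20 mm high plus a 7 mm cone on top. Its hinge is vertical and stiff: 0.9 to 1.3 N m at first, steadily more as it tightens; it stays where it is left
- nut_top (a point): tip of the cone on the nut, 27 mm above nut_seat, same axes. How far the nut must be turned clockwise before the wrench clicks differs from start to start, roughly 0.4 to 1.0 rad (plus the socket's play), and cannot be seen beforehand
- wrench: click wrench, about 0.6 kg, lying flat on the bench the right way up for use. Origin and axes as socket. Handle to -x. Its balance point lies 42 mm from the socket axis towards the handle, so it hangs head-heavy: grip firmly
- socket (a point): the wrench head, a steel block 56 x 56 x 24 mm with a 33 mm square hole right through it. Point: centre of the hole at the underside; x, y along the hole's sides, z up. Fully home on the nut when this point is at nut_seat. It fits in any of four quarter turns, with about 5 degrees of play either way
- handle_grip (a point): point fixed to the head, in line with it: 120 mm from the socket axis, 12 mm above the underside, where the middle of the handle is while it has not broken over; x towards the head, z up. Steel neck 31 to 100 mm from the axis, 18 mm wide; black flat-sided grip 100 to 225 mm, 24 mm wide; both 24 mm high, undersides level with the head's
- handle_end (a point): like handle_grip, 225 mm from the socket axis. The handle meets the head in a break-over hinge on the socket axis: in line until 1.5 N m clockwise (12.5 N at handle_grip), then it gives way, its resistance dropping 0.5 N m per 0.1 rad, to a hard stop at 0.24 rad: that drop is the click. Over 0.05 rad out of line is clicked, over 0.19 pushed through. Released, it springs back
- pin_tip (a point): tip of a small pin, 6 mm across, in the top of the wrench head, 22 mm from the socket axis on the side away from the handle. It stands 2 mm proud (26 mm above socket) and rises only 1 mm per 0.05 rad that the handle breaks over; no more than the error of one reading, so the click is better felt
- polish_tin: round dark metal polish tin, 72 mm across, 24 mm high, bystander; origin: centre of the underside
- brush: wooden shoe brush lying bristles down, 150 x 45 x 38 mm, bystander; origin: centre of the underside
- glue_jar: white screw-top jar, 64 mm across, 100 mm high, bystander; origin: centre of the underside
- hammer: hammer lying on the bench, 240 mm long, bystander
- mug: white mug, 76 mm across, 85 mm high, bystander; origin: centre of the underside
- thread_spool: pale wooden spool, 44 mm across, 50 mm high, bystander; origin: centre of the underside
- wood_last: wooden shoe last (foot-shaped form), about 230 x 72 mm, 85 mm high at the heel, bystander; origin: underside

How it is judged:
By the outcome, as a careful person would: the job done as asked, in the order asked, and still so for the second after the job is handed in, with the robot touching nothing.
It also fails if it takes over 70 s, if anything falls off the work surface, if the arm or the gripper's body presses on something with over 40 N, if the wrist force passes 120 N, or if a joint passes its speed limit or range.

ROBOT

A 6-joint arm with a two-finger parallel gripper is mounted at the origin on the work surface. World frame = base frame: x ahead of the robot, y to its left, z up, the work surface at z = 0. Lengths are in m, angles in rad, forces in N, time in s.
With the tool pointing down it reaches from about 0.35 to 1 m from the base axis. Payload 7.1 kg.
Tool frame: the origin (TCP) lies between the finger pads; the fingertips stand 22 mm ahead of it and the grasp point (between the pads) lies 3 mm ahead of it; x points along the fingers, y is the direction in which the jaws open and shut, and the axes are right-handed (so a half turn about x gives the same grasp; the last joint's range is limited). The gripper opens to 85 mm and grips with 20 to 120 N. Pads are 22 mm wide; open, the fingers measure 114 mm over their backs; the gripper's body (76 mm by 85 mm) begins 54 mm behind the grasp point. The pads swing forward as they close: fully open they stand 13 mm farther back than shut.
Start: joints at [-1.218, 0.423, 1.63, -0, 1.089, -0.019], TCP at [0.227, -0.582, 0.253] pointing down, gripper open.
Joint ranges: [-3, 3], [-0.9, 2.11], [0.09, 2.58], [-1.31, 4.45], [0.11, 2.69], [-2.54, 2.54]. Speed limits (rad/s): [2.39, 2.39, 3.01, 3.14, 3.14, 3.14].

INTERFACE

Orientations are given as a rotation vector (axis times angle).
In Python, from rig import manip gives the robot as it stands. The module is installed in compiled form; this text tells all that it offers. Calls block until the motion is done:
- manip.move_to(position, orientation): joint-space move of the TCP to a pose.
- manip.servo_line(position, orientation=None, rate=0.15): straight line of the TCP; orientation=None keeps the orientation; rate is the mean speed in m/s.
- manip.set_joints(angles): joint-space move.
- manip.command_gripper(opening, f_grip=None): finger opening in m; f_grip is the grip in N (None keeps the last); returns when the fingers have stopped.
- manip.hold(seconds).
- manip.solve_ik(position, orientation): joint angles nearest the present ones, or None.
- manip.camera(name): name is "scene" or "top" or "wrist"; returns a dict with "image" (420x560x3 uint8, red, green, blue), "fx", "fy", "cx", "cy" (pixels), "cam_to_world" (4x4, takes a point from camera to world coordinates); the wrist camera has in their place "mount" (4x4, takes a point from camera to tool coordinates, whose origin is the TCP and whose axes are the tool frame's). Camera axes: x right, y down, z forward; pixel columns grow to the right and rows downward; lengths in m; the calibration is good to about 2 mm. A picture is of the moment at which its call begins: read the wrist's pose just before it. There is no depth.
A pose or a line that the arm cannot do raises manip.IKError and nothing moves.
- manip.sign_off(): hands the job in, once; it reports no verdict.
Readings, each from a call of its own:
- manip.get_time(): time.
- manip.get_joint_positions(): joint angles.
- manip.get_joint_vel(): joint speeds.
- manip.get_tau(): joint torques, N m.
- manip.get_position(): TCP position.
- manip.get_ee_rot(): TCP orientation.
- manip.get_contact_force(): force on the tool from outside, world axes, zero at the start.
- manip.get_torque(): the same for the moment, N m.
- manip.get_width(): finger opening in m.
Only numpy, scipy, OpenCV 4.12 (cv2) and the standard library are available. Lean on these libraries where they do the work, as an engineer would, in place of code of your own. Each camera call takes 0.05 s, during which the arm holds its last target.

## Working session

There is one attempt and no reset: what is moved stays moved. The work goes in short steps, each a Python script; the robot and the scene stay as the last script left them, time stands still between calls to the robot, and variables do not carry over. Pictures are saved under pics/ and viewed, and the job is handed in when it is done.

```bash
ls; mkdir -p pics; python3 - <<'E'
from rig import manip
import cv2,numpy as np
for n in ["scene","top","wrist"]:
    c=manip.camera(n); cv2.imwrite(f"pics/{n}0.png",c["image"][:,:,::-1])
    print(n,c["fx"],c["fy"],c["cx"],c["cy"]); print(np.round(c.get("cam_to_world",c.get("mount")),4).tolist())
print(manip.get_time(),manip.get_position(),manip.get_ee_rot(),manip.get_contact_force(),manip.get_torque(),manip.get_width())
E
```

```text
pics
scene 385.10277827379156 385.10277827379156 282.06708252389524 200.74554160016822
[[-0.7852, 0.4498, -0.4256, 0.9534], [0.6192, 0.5656, -0.5446, 0.4995], [-0.0043, -0.6912, -0.7227, 0.7777], [0.0, 0.0, 0.0, 1.0]]
top 382.3497298369985 382.3497298369985 277.02306570568396 204.32531515522487
[[-0.0171, -0.9926, 0.1201, 0.4521], [-0.9993, 0.0209, 0.0305, -0.0068], [-0.0328, -0.1195, -0.9923, 0.9989], [0.0, 0.0, 0.0, 1.0]]
wrist 328.0977388346142 328.0977388346142 282.12535303883925 210.3991197271118
[[-0.0, -0.2646, 0.9644, -0.121], [1.0, -0.0005, -0.0001, 0.0005], [0.0005, 0.9644, 0.2646, -0.0672], [0.0, 0.0, 0.0, 1.0]]
0.15 [ 0.22694088 -0.58191376  0.25270639] [ 2.01861981  0.38090807 -2.01899154] [-0.48083953 -0.33382133 -1.29165745] [ 0.05050585  0.03632996 -0.02371148] 0.08552366710664462
```

View pics/top0.png

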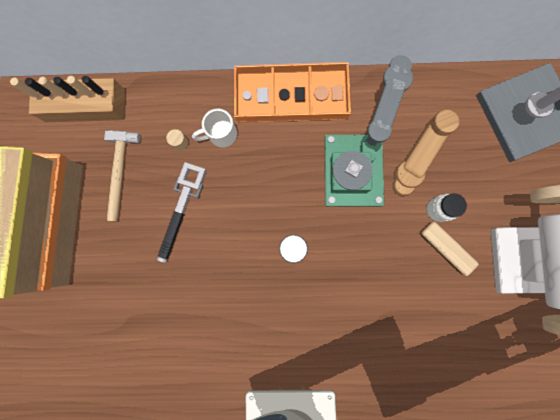

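View pics/scene0.png

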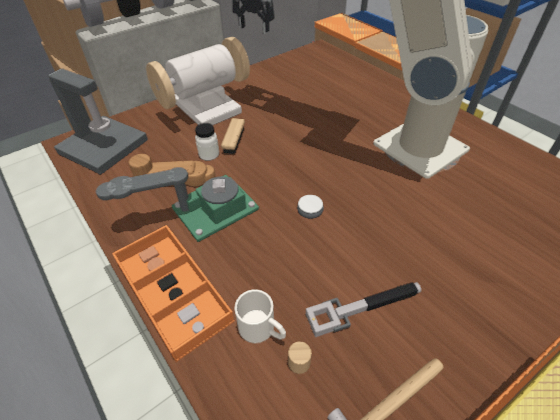

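View pics/wrist0.png

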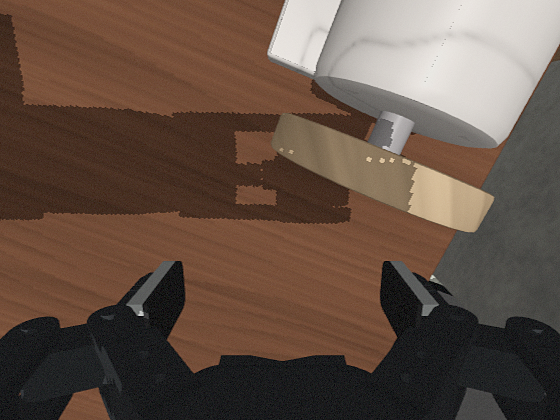

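The top view shows the wrench with its head at about (189,180) and handle end at (163,258). The clamp nut is at about (354,169), and the post runs up to the right. Next I'll enlarge both.

```bash
python3 - <<'E'
import cv2
a=cv2.imread("pics/top0.png")
cv2.imwrite("pics/t_w.png",cv2.resize(a[155:270,145:225],None,fx=5,fy=5,interpolation=cv2.INTER_CUBIC))
cv2.imwrite("pics/t_c.png",cv2.resize(a[125:215,310:420],None,fx=6,fy=6,interpolation=cv2.INTER_CUBIC))
a=cv2.imread("pics/scene0.png")
cv2.imwrite("pics/s_c.png",cv2.resize(a[165:245,160:270],None,fx=6,fy=6,interpolation=cv2.INTER_CUBIC))
E
```

```text
(no output)
```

View pics/t_w.png

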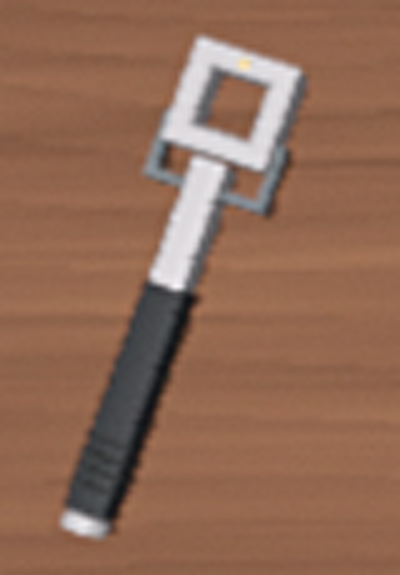

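View pics/t_c.png

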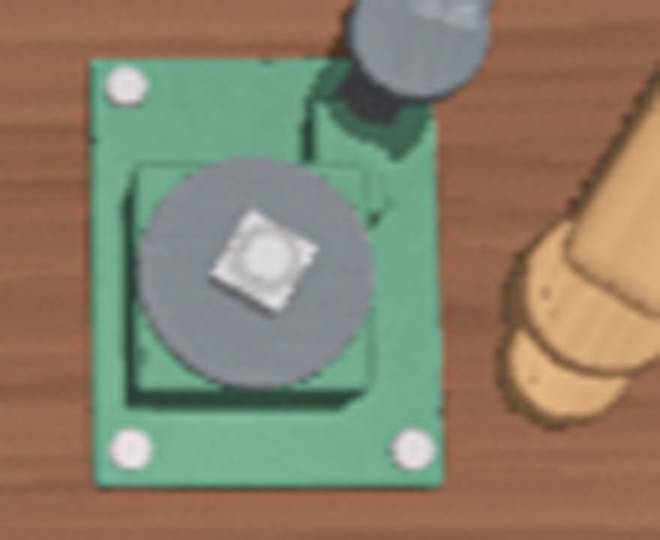

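View pics/s_c.png

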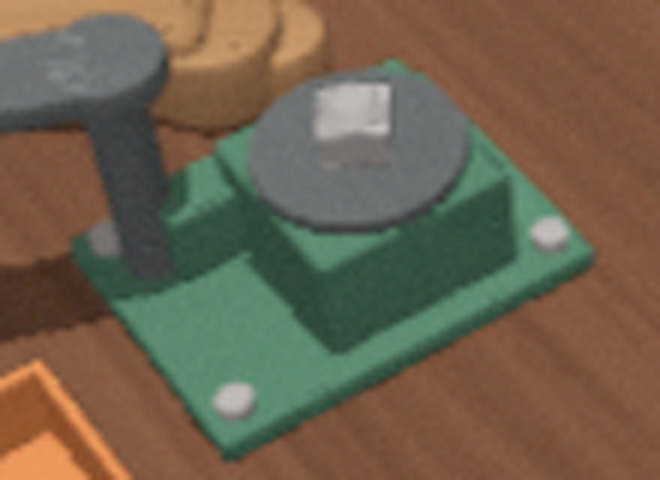

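```bash
cat > h.py <<'E'
from rig import manip
import numpy as np, cv2
from scipy.spatial.transform import Rotation as R
TOP=dict(f=382.3497298369985,cx=277.02306570568396,cy=204.32531515522487,T=np.array([[-0.0171,-0.9926,0.1201,0.4521],[-0.9993,0.0209,0.0305,-0.0068],[-0.0328,-0.1195,-0.9923,0.9989],[0,0,0,1]]))
SC=dict(f=385.10277827379156,cx=282.06708252389524,cy=200.74554160016822,T=np.array([[-0.7852,0.4498,-0.4256,0.9534],[0.6192,0.5656,-0.5446,0.4995],[-0.0043,-0.6912,-0.7227,0.7777],[0,0,0,1]]))
def px2w(C,u,v,z):
    d=C['T'][:3,:3]@np.array([(u-C['cx'])/C['f'],(v-C['cy'])/C['f'],1]); o=C['T'][:3,3]
    return o+d*(z-o[2])/d[2]
def w2px(C,p):
    q=C['T'][:3,:3].T@(np.asarray(p)-C['T'][:3,3]); return C['f']*q[:2]/q[2]+[C['cx'],C['cy']]
def wristcam():
    p=manip.get_position(); r=manip.get_ee_rot(); c=manip.camera("wrist")
    T=np.eye(4); T[:3,:3]=R.from_rotvec(r).as_matrix(); T[:3,3]=p
    return dict(f=c['fx'],cx=c['cx'],cy=c['cy'],T=T@c['mount']), c['image']
def down(yaw):
    # tool x down, tool y (jaw direction) at world angle yaw
    x=np.array([0,0,-1.]); y=np.array([np.cos(yaw),np.sin(yaw),0]); z=np.cross(x,y)
    return R.from_matrix(np.stack([x,y,z],1)).as_rotvec()
E
python3 - <<'E'
from h import *
f=lambda p,s,o:(p[0]/s+o[0]-.4,p[1]/s+o[1]-.4)
print("head")
P=[px2w(TOP,*f(p,5,(145,155)),.024) for p in [(200,37),(302,70),(267,170),(163,135)]]
for p in P: print(p.round(4))
c=np.mean(P,0);print(c)
for k in range(4): print(np.linalg.norm(P[k]-P[k-1]))
e=px2w(TOP,*f((85,522),5,(145,155)),.024); n=px2w(TOP,*f((172,288),5,(145,155)),.024);print(e,np.linalg.norm(e-c),n,np.linalg.norm(n-c)); d=c-e; print("ang",np.arctan2(d[1],d[0]))
print("nut")
P=[px2w(TOP,*f(p,6,(310,125)),.100) for p in [(255,208),(318,250),(277,308),(212,270)]]
for p in P: print(p.round(4))
print(np.mean(P,0))
for k in range(4): d=P[k]-P[k-1];print(np.linalg.norm(d),np.arctan2(d[1],d[0])%(np.pi/2))
print("washer",px2w(TOP,*f((256,272),6,(310,125)),.08), "cone", px2w(TOP,*f((269,257),6,(310,125)),.105))
print("scene cone",px2w(SC,*f((354,98),6,(160,165)),.105), [px2w(SC,*f(q,6,(160,165)),.08) for q in [(360,150)]])
print(R.from_rotvec(manip.get_ee_rot()).as_matrix().round(3))
E
```

```text
head
[0.6871 0.264  0.024 ]
[0.6682 0.21   0.024 ]
[0.6156 0.228  0.024 ]
[0.6353 0.2828 0.024 ]
[0.65155175 0.24619844 0.024     ]
0.05510851861795221
0.057244695120829796
0.05555831206392567
0.058281378924755635
[0.43583398 0.32011103 0.024     ] 0.22802900465986772 [0.55493285 0.27698749 0.024     ] 0.10140600438914625
ang -0.33009908880661065
nut
[ 0.6655 -0.1603  0.1   ]
[ 0.6478 -0.1845  0.1   ]
[ 0.6248 -0.1674  0.1   ]
[ 0.6408 -0.1424  0.1   ]
[ 0.64472454 -0.16363135  0.1       ]
0.030546433163674214 0.9416606408861681
0.02989847972875535 0.9400608542563056
0.028666443274428757 0.9303525761544762
0.029631097513796507 1.0035943750449352
washer [ 0.64370833 -0.16308163  0.08      ] cone [ 0.64439554 -0.16417163  0.105     ]
scene cone [ 0.64045271 -0.16272805  0.105     ] [array([ 0.64405404, -0.1578597 ,  0.08      ])]
[[-0.     0.363 -0.932]
 [ 0.001 -0.932 -0.363]
 [-1.    -0.001 -0.   ]]
```

Checks on the measurements: the head sides come out at 55–58 mm and the handle end at 228 mm, so the wrench is lying flat. The nut sides are about 30 mm at an angle of about 0.95 rad (mod π/2). I'll check reachability for my plan, which is to grip the neck with the camera towards the head, seat the wrench, then push the handle from the other grip orientation.

```bash
python3 - <<'E'
from h import *
c=np.array([.6515,.2462]);h=-.33
n=np.array([.6442,-.1636])
def at(p,h,d,z,flip=0):
    q=np.array([*(p-d*np.array([np.cos(h),np.sin(h)])),z]); return q,down(h-np.pi/2+(np.pi if flip else 0))
for d in(.075,.12):
  print(d,np.round(manip.solve_ik(*at(c,h,d,.025)),2),np.round(manip.solve_ik(*at(n,-.62,d,.106)),2))
for t in np.arange(0.2,-1.4,-.2):
    s=manip.solve_ik(*at(n,-.62+t,.12,.106,1)); print(round(t,1), None if s is None else np.round(s,2))
q,o=at(c,h,.075,.13)
manip.move_to(q,o); print(manip.get_time())
C,im=wristcam(); np.save("C1.npy",C,allow_pickle=True)
cv2.imwrite("pics/w1.png",im[:,:,::-1])
E
```

```text
0.075 [0.42 0.75 1.68 0.   0.71 2.32] [-0.22  0.58  1.78  0.    0.78  1.97]
0.12 [0.47 0.72 1.76 0.   0.66 2.37] [-0.19  0.53  1.87  0.    0.73  2.  ]
0.2 [-0.23  0.53  1.89 -0.    0.73 -1.38]
0.0 [-0.19  0.53  1.87 -0.    0.73 -1.14]
-0.2 [-0.16  0.55  1.84 -0.    0.75 -0.91]
-0.4 [-0.13  0.57  1.8  -0.    0.77 -0.68]
-0.6 [-0.1   0.59  1.76 -0.    0.79 -0.45]
-0.8 [-0.09  0.62  1.7  -0.    0.82 -0.24]
-1.0 [-0.09  0.64  1.65 -0.    0.85 -0.04]
-1.2 [-0.09  0.67  1.59 -0.    0.88  0.16]
3.4083
```

View pics/w1.png

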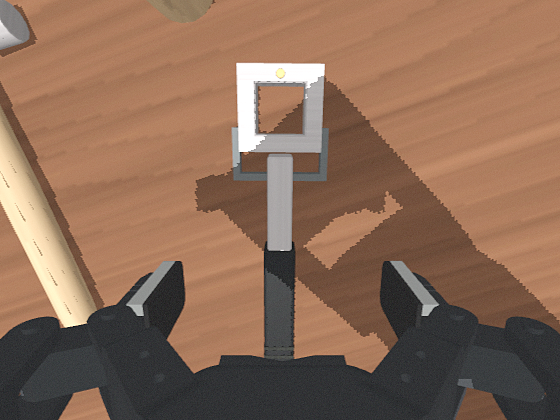

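The wrist view shows the head square at (237–325, 64–152), with the pin at (280,73). The grey yoke reaches back to row 180, about 46 mm from the axis. The neck is clear for gripping at about 75 mm. I'll refine the pose.

```bash
python3 - <<'E'
import cv2
a=cv2.imread("pics/w1.png")
cv2.imwrite("pics/w1c.png",cv2.resize(a[50:200,215:345],None,fx=4.0,fy=4.0,interpolation=cv2.INTER_CUBIC))
E
```

```text
(no output)
```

View pics/w1c.png

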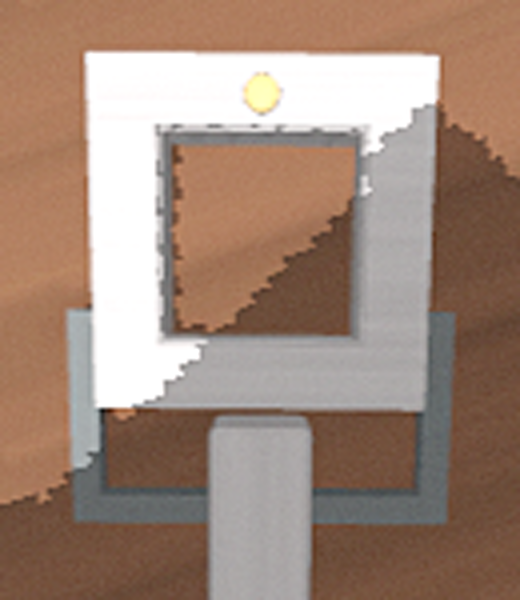

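```bash
python3 - <<'E'
from h import *
C=np.load("C1.npy",allow_pickle=True).item()
g=lambda p:(p[0]/4+215-.4,p[1]/4+50-.4)
for name,L,z in[("hole",[(157,126),(366,124),(358,338),(165,338)],.024),("outer",[(87,52),(439,55),(425,410),(95,408)],.024)]:
    P=[px2w(C,*g(p),z) for p in L]
    print(name,np.mean(P,0).round(4),[round(np.linalg.norm(P[k]-P[k-1]),4) for k in range(4)],[round(np.arctan2(*(P[k]-P[k-1])[1::-1])%(np.pi/2)-np.pi/2,3) for k in range(4)])
n=px2w(C,280,248,.024);print("neck/grip",n)
E
```

```text
hole [0.6526 0.2465 0.024 ] [np.float64(0.0335), np.float64(0.0338), np.float64(0.0338), np.float64(0.0326)] [np.float64(-0.314), np.float64(-0.322), np.float64(-0.352), np.float64(-0.331)]
outer [0.6521 0.2467 0.024 ] [np.float64(0.0562), np.float64(0.0562), np.float64(0.0561), np.float64(0.0565)] [np.float64(-0.344), np.float64(-0.339), np.float64(-0.34), np.float64(-0.337)]
neck/grip [0.55895991 0.27889212 0.024     ]
```

```bash
python3 - <<'E'
from h import *
c=np.array([.6524,.2466]);h=-.337;d=.075
q=np.array([*(c-d*np.array([np.cos(h),np.sin(h)])),.06]);o=down(h-np.pi/2)
manip.servo_line(q,o,rate=.15)
q[2]=.026; manip.servo_line(q,rate=.08)
print(manip.get_contact_force())
manip.command_gripper(0.0,120)
print(manip.get_width(),manip.get_contact_force(),manip.get_torque(),manip.get_position())
q[2]=.17; manip.servo_line(q,rate=.15)
manip.hold(.2)
print(manip.get_contact_force(),manip.get_torque(),manip.get_width(),manip.get_time())
n=np.array([.6442,-.1636]);h2=-.62
q=np.array([*(n-d*np.array([np.cos(h2),np.sin(h2)])),.17])
manip.servo_line(q,down(h2-np.pi/2),rate=.25)
manip.hold(.2)
print(manip.get_contact_force(),manip.get_torque(),manip.get_width(),manip.get_time())
C,im=wristcam(); np.save("C2.npy",C,allow_pickle=True)
cv2.imwrite("pics/w2.png",im[:,:,::-1]);cv2.imwrite("pics/w2c.png",cv2.resize(im[0:200,200:360,::-1],None,fx=4.0,fy=3.0*4/3,interpolation=cv2.INTER_CUBIC)[:,:])
cv2.imwrite("pics/s2.png",manip.camera("scene")["image"][:,:,::-1])
E
```

```text
[ 0.09740599 -0.34642023  0.67553525]
0.0152203829478938 [-1.70773701  0.59526066  5.89041727] [ 0.01951012  0.27558409 -0.01578423] [0.58182574 0.27159894 0.02666079]
[-0.47795818  0.51817618 -5.73249469] [0.03577163 0.15497545 0.006714  ] 0.015105291485790312 6.6083
[ 0.26419797  0.08083383 -5.95413656] [ 0.08073454  0.18817037 -0.00880732] 0.015553627382255844 8.525
```

View pics/w2.png

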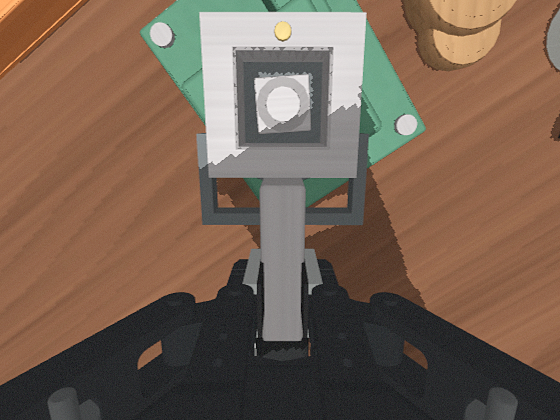

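View pics/s2.png

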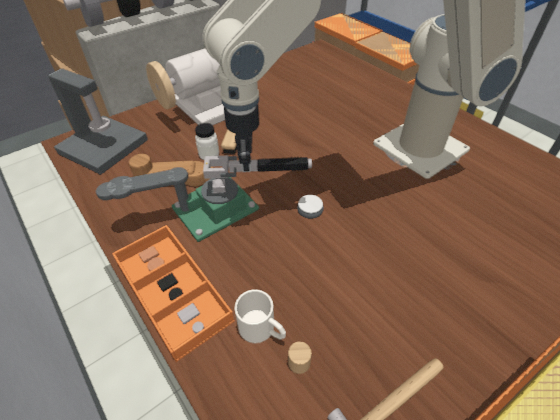

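Through the socket hole, the wrist view shows the nut (~(255–313, 73–132)) with its cone at (283,103). I'll enlarge to measure both.

```bash
python3 - <<'E'
import cv2
a=cv2.imread("pics/w2.png")
cv2.imwrite("pics/w2c.png",cv2.resize(a[35:160,215:345],None,fx=4.6,fy=4.6,interpolation=cv2.INTER_CUBIC))
E
```

```text
(no output)
```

View pics/w2c.png

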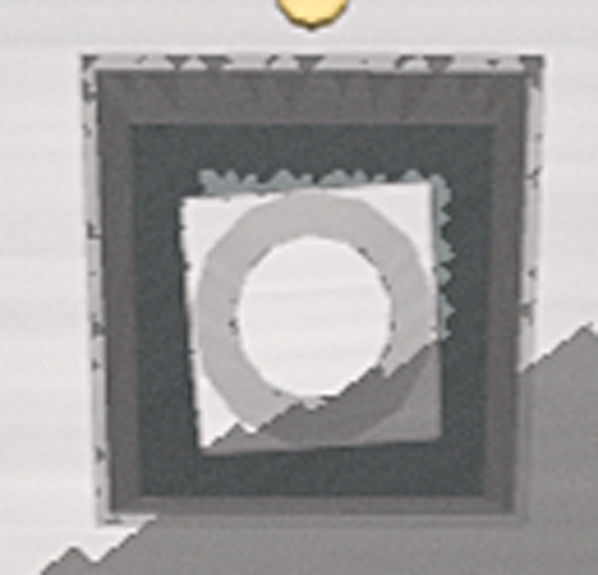

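```bash
python3 - <<'E'
from h import *
C=np.load("C2.npy",allow_pickle=True).item()
g=lambda p:(p[0]/4.6+215-.4,p[1]/4.6+35-.4)
p=manip.get_position();print(p)
zb=p[2]-.0263
for name,L,z in[("hole bottom",[(131,125),(497,124),(487,496),(142,496)],zb),("hole top",[(97,72),(527,72),(514,514),(108,514)],zb+.024),("rim outer",[(82,57),(543,57),(530,522),(98,522)],zb+.024),("nut",[(182,198),(437,182),(440,436),(202,452)],.1)]:
    P=np.array([px2w(C,*g(q),z) for q in L])
    print(name,P.mean(0).round(4),[round(np.linalg.norm(P[k]-P[k-1]),4) for k in range(4)],[round(np.arctan2(*(P[k]-P[k-1])[1::-1])%(np.pi/2)-np.pi/2,3) for k in range(4)])
print("cone",px2w(C,*g((315,315)),.106))
n=p[:2]+.075*np.array([np.cos(-.62),np.sin(-.62)]);print("nominal",n)
E
```

```text
[ 0.58321067 -0.11945807  0.1699896 ]
hole bottom [ 0.6438 -0.1627  0.1437] [np.float64(0.0328), np.float64(0.0329), np.float64(0.0329), np.float64(0.033)] [np.float64(-0.619), np.float64(-0.617), np.float64(-0.616), np.float64(-0.619)]
hole top [ 0.6439 -0.1625  0.1677] [np.float64(0.0325), np.float64(0.0321), np.float64(0.0325), np.float64(0.0326)] [np.float64(-0.629), np.float64(-0.619), np.float64(-0.613), np.float64(-0.619)]
rim outer [ 0.644  -0.1627  0.1677] [np.float64(0.0342), np.float64(0.0344), np.float64(0.0342), np.float64(0.0348)] [np.float64(-0.622), np.float64(-0.619), np.float64(-0.609), np.float64(-0.619)]
nut [ 0.645  -0.1639  0.1   ] [np.float64(0.0293), np.float64(0.0301), np.float64(0.0291), np.float64(0.0294)] [np.float64(-0.557), np.float64(-0.561), np.float64(-0.584), np.float64(-0.554)]
cone [ 0.64521012 -0.16396435  0.106     ]
nominal [ 0.64425156 -0.16303571]
```

```bash
python3 - <<'E'
from h import *
n=np.array([.6454,-.1643]);h2=-.563
q=np.array([*(n-.075*np.array([np.cos(h2),np.sin(h2)])),.140])
manip.servo_line(q,down(h2-np.pi/2),rate=.1)
manip.hold(.1)
C,im=wristcam(); np.save("C3.npy",C,allow_pickle=True)
print(manip.get_position(),manip.get_contact_force(),manip.get_torque(),manip.get_time())
cv2.imwrite("pics/w3.png",im[:,:,::-1])
cv2.imwrite("pics/w3c.png",cv2.resize(im[35:160,215:345,::-1],None,fx=4.6,fy=4.6,interpolation=cv2.INTER_CUBIC))
E
```

```text
[ 0.58258351 -0.12435129  0.14071028] [-0.36328366 -0.51159037 -5.97050364] [0.14666605 0.18173414 0.01422639] 9.225
```

View pics/w3c.png

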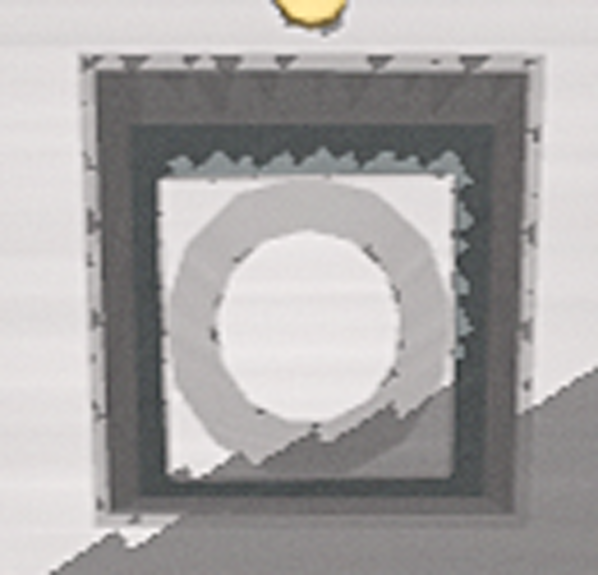

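```bash
python3 - <<'E'
from h import *
C=np.load("C3.npy",allow_pickle=True).item()
g=lambda p:(p[0]/4.6+215-.4,p[1]/4.6+35-.4)
p=manip.get_position();zb=p[2]-.0263
for name,L,z in[("hole bottom",[(131,125),(497,124),(487,496),(142,496)],zb),("rim",[(82,57),(543,57),(530,522),(98,522)],zb+.024),("nut",[(157,179),(455,174),(455,478),(166,480)],.1)]:
    P=np.array([px2w(C,*g(q),z) for q in L])
    print(name,P.mean(0).round(4),[round(np.linalg.norm(P[k]-P[k-1]),4) for k in range(4)],[round(np.arctan2(*(P[k]-P[k-1])[1::-1])%(np.pi/2)-np.pi/2,3) for k in range(4)])
E
```

```text
hole bottom [ 0.6454 -0.1645  0.1144] [np.float64(0.0328), np.float64(0.0329), np.float64(0.0328), np.float64(0.033)] [np.float64(-0.563), np.float64(-0.561), np.float64(-0.56), np.float64(-0.564)]
rim [ 0.6455 -0.1645  0.1384] [np.float64(0.0341), np.float64(0.0344), np.float64(0.0342), np.float64(0.0348)] [np.float64(-0.566), np.float64(-0.564), np.float64(-0.554), np.float64(-0.564)]
nut [ 0.645  -0.1636  0.1   ] [np.float64(0.0294), np.float64(0.0297), np.float64(0.0296), np.float64(0.0303)] [np.float64(-0.559), np.float64(-0.548), np.float64(-0.539), np.float64(-0.557)]
```

```bash
python3 - <<'E'
from h import *
n=np.array([.6450,-.1635]);h2=-.556
q=np.array([*(n-.075*np.array([np.cos(h2),np.sin(h2)])),.140])
manip.servo_line(q,down(h2-np.pi/2),rate=.03)
for z in np.arange(.130,.1049,-.002):
    q[2]=z; manip.servo_line(q,rate=.03)
    f=manip.get_contact_force()
    print(round(z,4),manip.get_position().round(4),f.round(1),manip.get_torque().round(2))
    if f[2]>6 or np.hypot(f[0],f[1])>12: print("contact");break
print(manip.get_time())
C,im=wristcam()
cv2.imwrite("pics/w4.png",im[:,:,::-1])
E
```

```text
0.13 [ 0.5811 -0.1239  0.1296] [ 0.9  0.2 -5.6] [ 0.08  0.14 -0.02]
0.128 [ 0.5813 -0.1239  0.1279] [ 0.4  0.1 -5.5] [ 0.13  0.18 -0.01]
0.126 [ 0.5812 -0.1239  0.1259] [-0.5  0.  -5.6] [0.15 0.2  0.03]
0.124 [ 0.5812 -0.1239  0.1238] [ 0.   0.8 -6.1] [0.15 0.14 0.03]
0.122 [ 0.5812 -0.1239  0.1218] [-0.7  0.3 -6.2] [0.16 0.12 0.02]
0.12 [ 0.5812 -0.1239  0.1198] [-0.8  0.3 -6.4] [0.07 0.18 0.  ]
0.118 [ 0.5812 -0.1239  0.1178] [-0.1 -1.7 -5.2] [0.12 0.17 0.03]
0.116 [ 0.5812 -0.1239  0.1158] [-0.1 -0.3 -5. ] [0.11 0.15 0.02]
0.114 [ 0.5812 -0.1239  0.1138] [-0.5  0.2 -6.7] [0.07 0.2  0.01]
0.112 [ 0.5812 -0.1239  0.1118] [-0.   0.3 -6.1] [0.06 0.18 0.02]
0.11 [ 0.5812 -0.1239  0.1098] [-0.8 -0.8 -5.8] [0.04 0.22 0.  ]
0.108 [ 0.5812 -0.1239  0.1078] [ 1.   1.2 -6. ] [0.1  0.17 0.02]
0.106 [ 0.5816 -0.124   0.1065] [-1.4  0.2  2.1] [ 0.13  0.25 -0.02]
12.9583
```

View pics/w4.png

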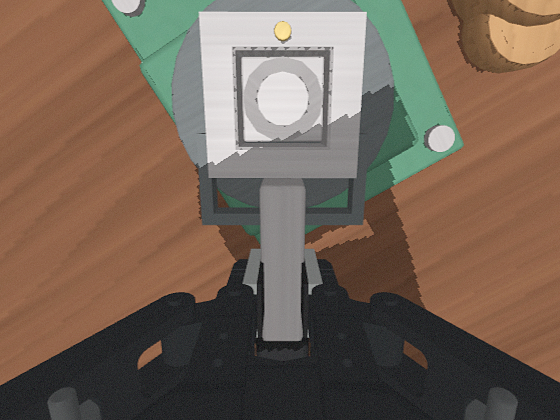

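The wrench is seated: contact came at the expected height, with no side load and the nut framed evenly in the hole. Next I'll release, flip the gripper, and go loosely around the grip at 120 mm.

```bash
python3 - <<'E'
from h import *
manip.command_gripper(.06)
p=manip.get_position(); p[2]=.16; manip.servo_line(p,rate=.15)
n=np.array([.6450,-.1636]);h=-.556
q=np.array([*(n-.12*np.array([np.cos(h),np.sin(h)])),.16]);o=down(h+np.pi/2)
manip.move_to(q,o); print(manip.get_time(),manip.get_joint_positions().round(2))
C,im=wristcam(); cv2.imwrite("pics/w5.png",im[:,:,::-1])
cv2.imwrite("pics/t5.png",manip.camera("scene")["image"][:,:,::-1])
print(manip.get_contact_force(),manip.get_torque(),manip.get_position())
E
```

```text
16.6417 [-0.2   0.45  1.86  0.    0.84 -1.22]
[-0.42087489 -0.01751276 -0.02477082] [-0.00850342 -0.00059493  0.0048748 ] [ 0.54309205 -0.10026587  0.1599763 ]
```

View pics/w5.png

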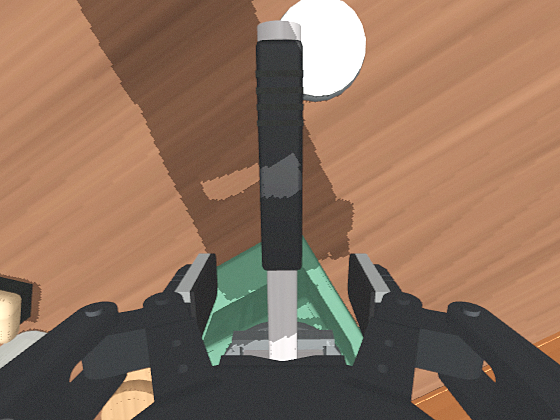

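View pics/t5.png

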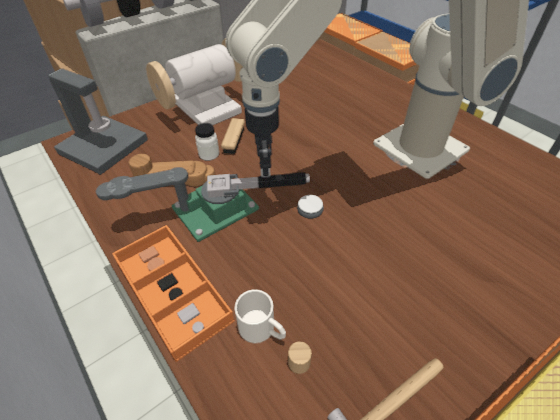

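The wrist view shows the handle centred between the open fingers (columns 260–302), with the tin well below it. Now I'll descend, close loosely and turn while watching the torque.

```bash
cat > turn.py <<'E'
from h import *
n=np.array([.6450,-.1636]);h0=-.556
def pose(h,z=.098): return np.array([*(n-.12*np.array([np.cos(h),np.sin(h)])),z]),down(h+np.pi/2)
def M(k=3):
    v=[]
    for _ in range(k):
        manip.hold(.02)
        p=manip.get_position();F=manip.get_contact_force();T=manip.get_torque()
        r=p[:2]-n; v.append([r[0]*F[1]-r[1]*F[0]+T[2],np.hypot(F[0],F[1]),F[2]])
    return np.mean(v,0)
E
python3 - <<'E'
from turn import *
q,o=pose(h0); manip.servo_line(q,o,rate=.1)
manip.command_gripper(.034,40); print(manip.get_width(),M())
log=[];mx=0;h=h0;res="cap"
while h>h0-1.35:
    h-=.012; q,o=pose(h); manip.servo_line(q,o,rate=.03)
    m=M(); log.append((round(h0-h,3),*np.round(m,2)))
    if m[1]>30 or abs(m[2])>15: res="force";break
    if len(log)>1:
        a=(log[-1][1]+log[-2][1])/2
        mx=max(mx,a)
        if mx>1.2 and m[0]<mx-.28: res="drop";break
    if manip.get_time()>55: res="time";break
print(res,mx,manip.get_time(),h)
for l in log[::4]+log[-12:]: print(*l)
E
```

```text
0.034399909659615195 [0.05612964 0.93315429 0.34539132]
drop 1.755 32.625 -1.1440000000000006
0.012 0.09 0.93 0.07
0.06 -0.01 0.81 -0.01
0.108 0.13 1.57 -0.21
0.156 0.43 3.71 0.39
0.204 1.37 10.67 1.18
0.252 1.39 11.4 1.4
0.3 1.47 12.09 1.69
0.348 1.5 12.61 1.95
0.396 1.65 13.41 2.76
0.444 1.67 13.9 2.73
0.492 1.71 14.45 3.33
0.54 1.72 13.93 3.7
0.588 1.44 12.3 2.95
0.456 1.67 13.39 2.59
0.468 1.7 13.83 2.73
0.48 1.79 14.62 3.08
0.492 1.71 14.45 3.33
0.504 1.8 14.25 3.25
0.516 1.69 13.97 3.62
0.528 1.77 14.44 4.03
0.54 1.72 13.93 3.7
0.552 1.64 13.81 3.3
0.564 1.52 13.09 3.1
0.576 1.53 12.51 2.89
0.588 1.44 12.3 2.95
```

The torque peaked at about 1.75 and has dropped about 0.3 N·m, so the handle is roughly 0.05–0.06 rad past break-over. That's right at the click threshold, so I'll take two small steps to be sure of it, still far from 0.19.

```bash
python3 - <<'E'
from turn import *
h=-1.144
print(M(5))
for i in range(2):
    h-=.012; q,o=pose(h); manip.servo_line(q,o,rate=.03); print(h,M(4))
    p=manip.get_position(); print(np.arctan2(*(n-p[:2])[::-1])-h)
E
```

```text
[ 1.4965655  12.11231912  2.73138375]
-1.156 [ 1.3949148  11.72771509  3.22683031]
0.019333547099597448
-1.168 [ 1.28441331 11.0015499   2.87890739]
0.018573985951226835
```

That's a clear click: torque is down about 0.47 from the peak, so about 0.09 rad of break-over. I'll back off gently so the handle springs back, then open.

```bash
python3 - <<'E'
from turn import *
h=-1.168
for i in range(13):
    h+=.013; q,o=pose(h); manip.servo_line(q,o,rate=.03); m=M(2); print(round(h,3),m.round(2))
    if m[0]<.15 : break
h+=.03; q,o=pose(h); manip.servo_line(q,o,rate=.03); print(M())
manip.command_gripper(.085); print(M(),manip.get_width(),manip.get_time())
C,im=wristcam(); np.save("C6.npy",C,allow_pickle=True); cv2.imwrite("pics/w6.png",im[:,:,::-1])
E
```

```text
-1.155 [1.   8.65 2.13]
-1.142 [0.93 7.89 1.92]
-1.129 [0.98 7.97 1.92]
-1.116 [1.06 8.76 1.38]
-1.103 [1.06 9.05 1.56]
-1.09 [ 1.22 10.24  1.76]
-1.077 [1.14 9.73 0.99]
-1.064 [0.77 6.48 0.75]
-1.051 [ 0.32  2.38 -0.35]
-1.038 [0.   0.94 0.63]
[-0.04129585  0.58857154  0.3533321 ]
[0.00567569 0.36942747 0.31967746] 0.08518762691029746 37.0917
```

View pics/w6.png

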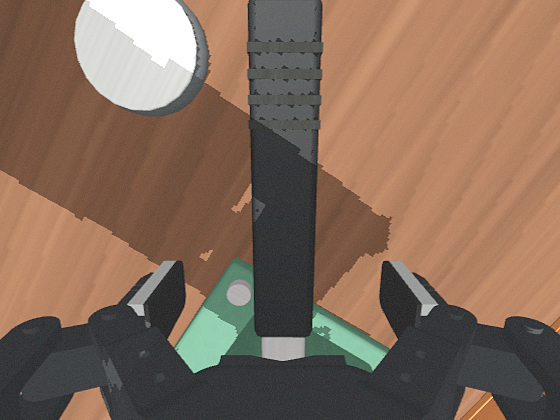

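The torque rose and then fell to zero on the way back, so the handle has sprung back, and the fingers are clear of it. Now I'll retract and check the seating.

```bash
python3 - <<'E'
from turn import *
p=manip.get_position(); p[2]=.2; manip.servo_line(p,rate=.12)
# view head: unflipped-like view from nearby, camera toward head
h=-1.01; n2=n-.075*np.array([np.cos(h),np.sin(h)])
for dy in (0,.15,.3,.45):
    try:
        o=down(h+dy-np.pi/2); s=manip.solve_ik([*n2,.22],o)
        if s is None or abs(s[5])>2.5: continue
        manip.move_to([*n2,.22],o); print(dy);break
    except manip.IKError: pass
C,im=wristcam(); np.save("C7.npy",C,allow_pickle=True); cv2.imwrite("pics/w7.png",im[:,:,::-1])
a=manip.camera("scene")["image"][:,:,::-1];cv2.imwrite("pics/s7.png",a);cv2.imwrite("pics/s7c.png",cv2.resize(a[140:260,160:340],None,fx=4,fy=4,interpolation=cv2.INTER_CUBIC))
print(manip.get_time(),manip.get_contact_force())
E
```

```text
0
40.85 [ 0.75667476  0.25420458 -0.15557027]
```

View pics/w7.png

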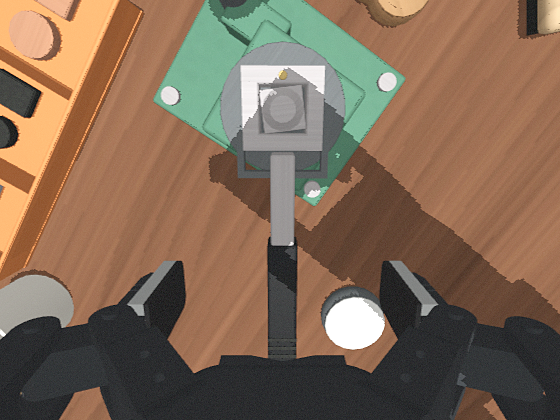

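View pics/s7c.png

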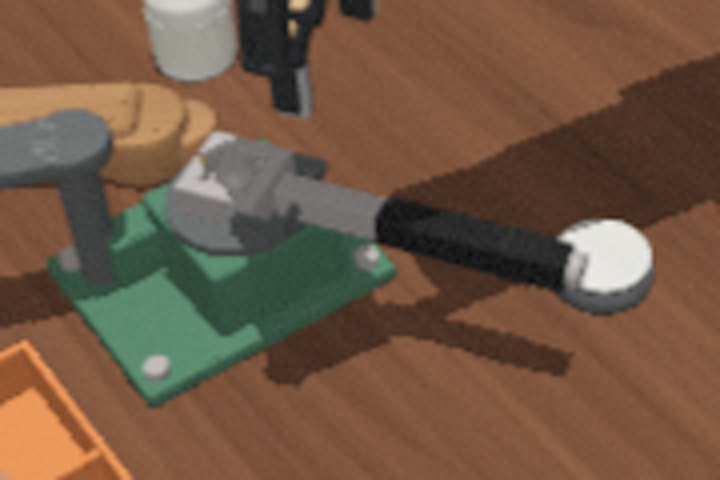

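The wrist view shows the head at (240–324, 66–151) around the nut, with the pin (283,75) and handle in line. I'll check the head's size and height in an enlargement.

```bash
python3 - <<'E'
import cv2
a=cv2.imread("pics/w7.png")
cv2.imwrite("pics/w7c.png",cv2.resize(a[55:260,220:345],None,fx=4,fy=4,interpolation=cv2.INTER_CUBIC)[:600])
E
```

```text
(no output)
```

View pics/w7c.png

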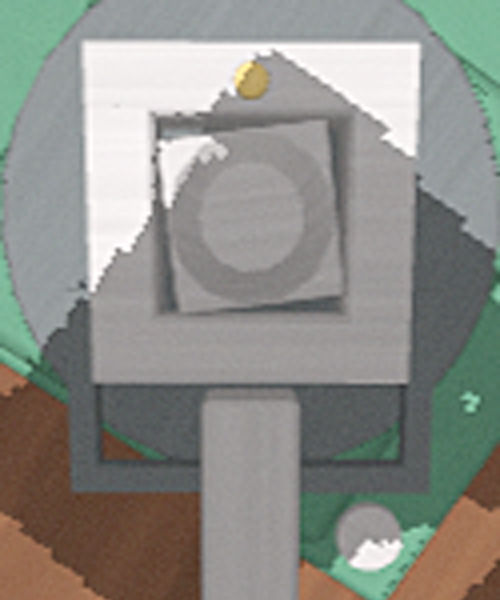

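```bash
python3 - <<'E'
from h import *
C=np.load("C7.npy",allow_pickle=True).item()
g=lambda p:(p[0]/4+220-.4,p[1]/4+55-.4)
for name,L,z in[("head",[(82,40),(421,42),(410,384),(93,384)],.104),("nut",[(159,138),(326,120),(346,295),(180,312)],.1)]:
    P=np.array([px2w(C,*g(q),z) for q in L])
    print(name,P.mean(0).round(4),[round(np.linalg.norm(P[k]-P[k-1]),4) for k in range(4)],[round((np.arctan2(*(P[k]-P[k-1])[1::-1])+.3)%(np.pi/2)-np.pi/2-.3,3) for k in range(4)])
a=px2w(C,*g((250,395)),.104);b=px2w(C,282.5,345,.104);d=a-b;print("handle ang",np.arctan2(d[1],d[0]))
c=px2w(C,*g((252,212)),.104);d=px2w(C,*g((252,80)),.106)-c;print("pin",np.linalg.norm(d),np.arctan2(d[1],d[0]))
E
```

```text
head [ 0.6449 -0.1636  0.104 ] [np.float64(0.0567), np.float64(0.0566), np.float64(0.0564), np.float64(0.0565)] [np.float64(-1.009), np.float64(-1.015), np.float64(-1.01), np.float64(-1.01)]
nut [ 0.6448 -0.1638  0.1   ] [np.float64(0.0295), np.float64(0.029), np.float64(0.0295), np.float64(0.0298)] [np.float64(-0.901), np.float64(-0.909), np.float64(-0.874), np.float64(-0.911)]
handle ang -1.0079577210769202
pin 0.02103382733440347 -1.0094812765756542
```

Checks against expectations:
- **Seating:** the head measures 56.5 mm at z = 0.104, so it is fully down, and it is centred on the nut to within 0.3 mm.
- **Handle:** it lies at -1.008 against the head's -1.011, so it is in line.
- **Break-over:** the nut is at -0.90. With the handle pushed to about -1.10, that gives roughly 0.09 rad.
- **Arm:** it is clear of everything.

Handing in.

```bash
python3 - <<'E'
from rig import manip
print(manip.get_time()); manip.sign_off()
E
```

```text
40.85
the job is handed in; nothing more can be done
```

The wrench is locked on: I turned the nut clockwise until the wrench clicked, then let go and left it fully down on the nut. I handed in at 40.9 s with the arm clear and touching nothing.

**What I did:** I gripped the wrench by its neck and lined the socket up with the nut, seen through the hole. It went down with no side load. I then let go, took the handle loosely from the other side and turned it.

**The click:** The torque peaked at about 1.75 N·m and then fell. I judged that first drop (about 0.3 N·m) too close to the click threshold, so I added two small 0.012 rad steps. The total drop was about 0.47 N·m, roughly 0.09 rad of break-over against the 0.19 limit. Backing off, the torque rose again and then went to zero, as a handle springing back should.

**Last checks:**
- **Head:** it is fully down, centred on the nut to within 0.3 mm.
- **Handle:** it is in line with the head to within 0.003 rad.
- **Loose things:** the tin, the last and the jar were still in place in the last views. I did not measure any of the loose things before and after.

**What disagreed:**
- **Torque:** the peak was above the stated 1.5 N·m. I put that down to friction in the hinge and on the washer.
- **Nut turn:** it measured about 0.35 rad, slightly under the quoted "roughly 0.4". The torque pattern and the handle angle against the nut still both indicate a real click.

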